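# Load two bean canisters into the crate and lock it

## Task

Slide the two steel bean canisters along the counter into the two empty front cells of the crate, one per cell, standing upright and all the way in. Then swing the steel keeper bar fully shut across the two mouths, and after that turn the black wing knob as far as it goes so that its tongue lies across the end of the bar. Do not tip a canister over, and leave the cup, brush and mug where they are.

Things in the scene. Friction and masses are not known exactly. Their poses are not given: they have to be found in the camera images.
- canister_a: closed steel canister, a plain cylinder 90 mm in diameter and 85 mm high, 0.45 kg (varies), too wide for most grippers to grasp; stands upright on the counter in front of the crate, to the left (+y). Origin: centre of its underside, z up.
- canister_b: a second, identical canister, to the right (-y). Either canister may go into either front cell.
- crate: fixed plywood crate, 232 mm wide, walls 8 mm thick, 50 mm high. Origin: on the counter, mid front edge (mouth line); x points into the crate, away from the robot, y to the left. Two front cells side by side, open on top and to -x, each 104 wide, 100 deep, no floor: canisters slide in on the counter. Wall ends stand 2 mm before the mouth line. Two back cells are full of low tins already.
- cell_left (a point): on the counter: where a canister's centre is when all the way in the left (+y) front cell: 47.5 mm in from the mouth line, y = +56 mm of the crate; axes as the crate's. Touching the cell's back wall, the canister's centre is 7.5 mm beyond this point; touching the shut bar, 7.5 mm before it.
- cell_right (a point): the same for the right (-y) front cell, y = -56 mm of the crate.
- bar (a joint): angle (rad) of the steel keeper bar, swinging level about the upright hinge at the crate's right front corner: 0 = shut (a stop), along crate y across both mouths, its middle line 10 mm before the mouth line; 1.57 = pointing at the robot (crate -x); 3.14 = pointing right (crate -y). Starts at 3.0 to 3.3, stays where left; a finger pushing with 1 to 2 N moves it.
- bar_hinge (a point): on the bar's hinge axis (x = -10, y = -116 mm of the crate), 40 mm above the counter, mid-height of the bar; its y axis points along the bar to the free end. The hinge post below is 16 mm thick and 29 mm high. The bar is 10 mm thick and spans 30 to 50 mm above the counter.
- bar_tip (a point): free end of the bar, mid-height, 228 mm from the hinge.
- knob (a joint): angle (rad) of the wing knob about its upright axis, growing counterclockwise from above: 0 = its steel tongue points out of the crate at the robot (crate -x), clear of the bar; 1.57 (a stop) = the tongue points to crate -y, before the shut bar's end. Starts at 0 to 0.25, stays where left (0.04 N m). The tongue reaches 40 mm from the axis, 12 mm wide, 34 to 42 mm above the counter.
- knob_grip (a point): on the knob's axis (x = -26, y = +138 mm of the crate), 67 mm above the counter, in the black wing to grip: an upright plate 44 mm long, 10 mm thick, 47 to 81 mm above the counter, its length along this frame's x; the tongue points to -x. Below it a wooden block, 32 mm high, fills x -42 to +10, y +118 to +152 mm of the crate.
- cup: bystander: open steel dosing cup, 64 mm wide, 75 mm high, origin under its centre; leave alone.
- brush: bystander: black brush 170 mm long lying on the counter; leave alone.
- mug: bystander: white mug, 80 mm wide, 85 mm high, origin under its centre; leave alone.

How it is judged:
On the way, in this order (a step that is already met when the one before it is completed fails the run):
1. both canisters stand upright in the front cells, one per cell, all the way in ((((x of canister_a in the frame of cell_left between -0.012 and 0.012 m and y of canister_a in the frame of cell_left between -0.014 and 0.014 m and z of canister_a in the frame of cell_left below 0.008 m and angle between canister_a's own z axis and vertical below 0.08 rad) and (x of canister_b in the frame of cell_right between -0.012 and 0.012 m and y of canister_b in the frame of cell_right between -0.014 and 0.014 m and z of canister_b in the frame of cell_right below 0.008 m and angle between canister_b's own z axis and vertical below 0.08 rad)) or ((x of canister_a in the frame of cell_right between -0.012 and 0.012 m and y of canister_a in the frame of cell_right between -0.014 and 0.014 m and z of canister_a in the frame of cell_right below 0.008 m and angle between canister_a's own z axis and vertical below 0.08 rad) and (x of canister_b in the frame of cell_left between -0.012 and 0.012 m and y of canister_b in the frame of cell_left between -0.014 and 0.014 m and z of canister_b in the frame of cell_left below 0.008 m and angle between canister_b's own z axis and vertical below 0.08 rad)))), for 0.2 s.
2. the keeper bar is shut across the mouths, the canisters still in their cells ((((x of canister_a in the frame of cell_left between -0.012 and 0.012 m and y of canister_a in the frame of cell_left between -0.014 and 0.014 m and z of canister_a in the frame of cell_left below 0.008 m and angle between canister_a's own z axis and vertical below 0.08 rad) and (x of canister_b in the frame of cell_right between -0.012 and 0.012 m and y of canister_b in the frame of cell_right between -0.014 and 0.014 m and z of canister_b in the frame of cell_right below 0.008 m and angle between canister_b's own z axis and vertical below 0.08 rad)) or ((x of canister_a in the frame of cell_right between -0.012 and 0.012 m and y of canister_a in the frame of cell_right between -0.014 and 0.014 m and z of canister_a in the frame of cell_right below 0.008 m and angle between canister_a's own z axis and vertical below 0.08 rad) and (x of canister_b in the frame of cell_left between -0.012 and 0.012 m and y of canister_b in the frame of cell_left between -0.014 and 0.014 m and z of canister_b in the frame of cell_left below 0.008 m and angle between canister_b's own z axis and vertical below 0.08 rad))) and value of joint bar below 0.07 rad), for 0.2 s.
3. the wing knob is turned to its stop (value of joint bar below 0.07 rad and value of joint knob above 1.38 rad), for 0.2 s.
At the end, for the whole second after the job is handed in: Each front cell holds one upright canister at rest on the counter (centre within 12 mm along and 14 mm across of the cell's site, tilt under 0.08 rad, moving slower than 20 mm/s), the bar is within 0.07 rad of shut and the knob is past 1.38 rad (all of step 3 and (((x of canister_a in the frame of cell_left between -0.012 and 0.012 m and y of canister_a in the frame of cell_left between -0.014 and 0.014 m and z of canister_a in the frame of cell_left below 0.008 m and angle between canister_a's own z axis and vertical below 0.08 rad) and (x of canister_b in the frame of cell_right between -0.012 and 0.012 m and y of canister_b in the frame of cell_right between -0.014 and 0.014 m and z of canister_b in the frame of cell_right below 0.008 m and angle between canister_b's own z axis and vertical below 0.08 rad)) or ((x of canister_a in the frame of cell_right between -0.012 and 0.012 m and y of canister_a in the frame of cell_right between -0.014 and 0.014 m and z of canister_a in the frame of cell_right below 0.008 m and angle between canister_a's own z axis and vertical below 0.08 rad) and (x of canister_b in the frame of cell_left between -0.012 and 0.012 m and y of canister_b in the frame of cell_left between -0.014 and 0.014 m and z of canister_b in the frame of cell_left below 0.008 m and angle between canister_b's own z axis and vertical below 0.08 rad))) and linear speed of each of canister_a, canister_b below 0.02 m/s); the robot touches nothing.
It fails at once if a canister is tipped over (more than 0.5 rad) (angle between any of canister_a, canister_b's own z axis and vertical above 0.5 rad).
It fails at once if the cup, brush or mug is displaced by more than 40 mm (distance of any of cup, brush, mug from where it was at the start of the episode above 0.04 m).
It also fails if it takes over 72 s, if anything falls off the work surface, if the arm or the gripper's body presses on something with over 40 N, if the wrist force passes 120 N, or if a joint passes its speed limit or range.

## Robot

A 7-joint arm with a two-finger parallel gripper is mounted at the origin on the work surface. World frame = base frame: x ahead of the robot, y to its left, z up, the work surface at z = 0. Lengths are in m, angles in rad, forces in N, time in s.
With the tool pointing down it reaches from about 0.4 to 0.85 m from the base axis. Payload 10.4 kg.
Tool frame: the origin (TCP) lies at the very end of the fingers, on their centre line; the grasp point (between the pads) lies r.pinch_z behind it (r.pinch_z is the distance from the TCP to the grasp point, in m); z points along the fingers, x is the direction in which the jaws open and shut, and the axes are right-handed (so a half turn about z gives the same grasp; the last joint's range is limited). The gripper opens to 87 mm and grips with 3 to 60 N. Pads are 19 mm wide; open, the fingers measure 117 mm over their backs; the gripper's body (75 mm by 190 mm) begins 51 mm behind the grasp point.
Start: joints at [1.291, 0.332, -0.065, 1.46, 0.022, 1.35, -0.088], TCP at [0.159, -0.605, 0.223] pointing down, gripper open.
Joint ranges: [-2.6, 2.6], [-0.5, 2.12], [-1.47, 1.34], [0.16, 2.42], [-1.27, 4.41], [0.06, 2.06], [-2.6, 2.6]. Speed limits (rad/s): [2.22, 2.22, 2.79, 2.79, 3.14, 3.14, 3.14].

## Interface

Orientations are given as a unit quaternion [x, y, z, w].
In Python, from bench import r gives the robot as it stands.
- The arm moves only by the tool carry_out, never from a script. Its argument "increments" is text: rows parted by semicolons, each of 7 numbers parted by spaces: the turn, a rotation vector about the tool's x, y, z in degrees, then the shift along the tool's x, y, z in m, then the finger opening in m, from 0 to 0.087. A call has exactly 5 rows; each row is the pose to reach, as a shift and turn from the pose measured when the call began, along the tool's axes at that moment; what a row does not reach only later rows make up. A row lasts 1/8 s, in which the tool goes at most 62.5 mm and 10.7 degrees, less where a joint would pass 70% of its speed; a pose out of reach is approached as far as the arm can. A call with a gripper value outside its range is refused whole. The fingers move at their own pace and stop on an object; "squeeze" is the grip in N (left out, the last holds). Time passes only in rows, so rows that repeat a pose let the fingers close, or fill a call up. It gives the time, the measured TCP pose, the force and the opening at its end, in the units of the state.
- r.read_state(): the state, without advancing time (a new reading comes with each control period).
- r.camera(name): name is "scene" or "top" or "wrist"; returns (picture, depth): 480x640x3 uint8, blue, green, red; 480x640 float32, m along the optical axis (not along the pixel's ray), 0 where there is no reading.
- r.camera_model(name): a dict with "K" (3x3 intrinsics, pixels), "k1" (the pictures are not rectified: a ray, as slopes to the right and down, at radius r is drawn at 1 + k1 r^2 times it, then the intrinsics apply), "extrinsics" (4x4, takes a point from camera to world coordinates). Camera axes: x right, y down, z forward; pixel columns grow to the right and rows downward; lengths in m; the calibration is good to about 2 mm. A picture is of the moment at which its call begins: read the wrist's pose just before it. camera_model takes no time and is no camera call; for the wrist camera it gives the pose at the moment of the call.
- r.close_job(): hands the job in, once; it reports no verdict.
The state is a dict: "time": time; "joint_positions": joint angles; "joint_vel": joint speeds; "joint_torque": joint torques, N m; "ee_pos": TCP position; "eef_rot": TCP orientation; "ft_force": force on the tool from outside, world axes, zero at the start; "torque": the same for the moment, N m; "width": finger opening in m.
Only numpy, scipy, OpenCV 4.12 (cv2) and the standard library are available. Lean on these libraries where they do the work, as an engineer would, in place of code of your own. Each camera call takes 0.05 s, during which the arm holds its last target.

## Working session

There is one attempt and no reset: what is moved stays moved. The work goes in short steps, Python scripts to look and compute and a tool call to move; the robot and the scene stay as the last step left them, time stands still between calls to the robot, and variables do not carry over. Pictures are saved under pics/ and viewed, and the job is handed in when it is done.

Besides the shell and the picture viewer there is one more tool, called after "Call:" as a command line: name --argument value ..., lists and objects as JSON in quotes. carry_out: Moves the arm, as the interface text tells. Its arguments: {"type":"object","properties":{"increments":{"type":"string"},"squeeze":{"type":"number"}},"required":["increments"]}

```bash
ls; mkdir -p pics; python3 - <<'E'
from bench import r
import cv2, numpy as np
s=r.read_state()
for k,v in s.items(): print(k,np.round(v,4))
print(r.pinch_z)
for n in ("scene","top"):
    p,d=r.camera(n); cv2.imwrite(f"pics/{n}0.png",p); np.save(f"{n}0.npy",d)
    m=r.camera_model(n); print(n,np.round(m["K"],2),m["k1"],np.round(m["extrinsics"],4))
E
```

```text
pics
time 0.0
joint_positions [ 1.2914  0.3329 -0.0647  1.4609  0.0216  1.3499 -0.0885]
joint_vel [ 0.0006 -0.0018 -0.001  -0.0007  0.0016 -0.001   0.0007]
joint_torque [-1.00000e-04 -6.23256e+01  2.46000e-02 -3.89899e+01 -6.14000e-02
  3.98000e-02  2.00000e-04]
ee_pos [ 0.1586 -0.6041  0.2218]
eef_rot [ 7.918e-01 -6.107e-01 -6.000e-04 -4.000e-04]
ft_force [ 0.4117 -0.1252  0.6749]
torque [-0.0287 -0.0443 -0.0626]
width 0.087
0.0187
scene [[459.23   0.   323.48]
 [  0.   459.23 236.5 ]
 [  0.     0.     1.  ]] -0.12174138801650601 [[-0.5151  0.5341 -0.6704  1.3143]
 [ 0.8569  0.3009 -0.4186  0.4717]
 [-0.0219 -0.7901 -0.6126  0.7808]
 [ 0.      0.      0.      1.    ]]
top [[544.78   0.   319.15]
 [  0.   544.78 234.26]
 [  0.     0.     1.  ]] -0.03705751420715407 [[ 1.0000e-04 -9.8720e-01  1.5930e-01  3.5600e-01]
 [-9.9990e-01 -1.7000e-03 -1.0100e-02 -1.9100e-02]
 [ 1.0300e-02 -1.5930e-01 -9.8720e-01  1.5123e+00]
 [ 0.0000e+00  0.0000e+00  0.0000e+00  1.0000e+00]]
```

View pics/top0.png

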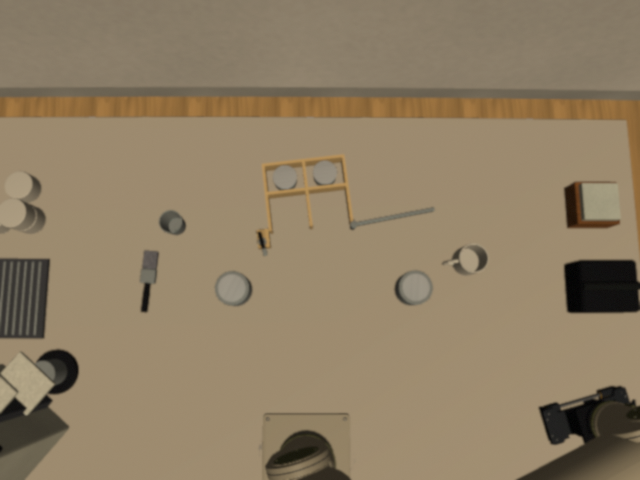

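View pics/scene0.png

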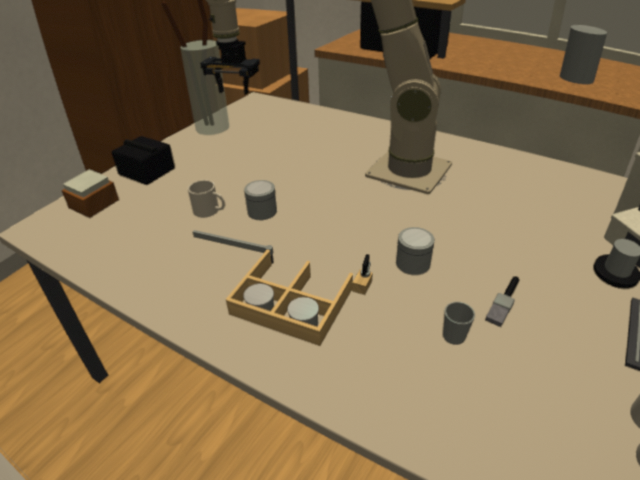

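Top view: crate corners about (264,165), (344,156), (352,225), (270,232); canisters at (233,288) and (414,288); the bar runs from its hinge (352,225) to (433,209); knob at (263,240); mug (468,260), cup (172,222), brush (148,280). Now I'll measure.

```bash
cat > h.py <<'E'
import numpy as np, cv2
from bench import r
def rays(name,uv,m=None):
    m=m or r.camera_model(name); K=m["K"];k1=m["k1"]
    uv=np.atleast_2d(np.asarray(uv,float))
    n=cv2.undistortPoints(uv.reshape(-1,1,2),np.array(K),np.array([k1,0,0,0.])).reshape(-1,2)
    d=np.c_[n,np.ones(len(n))]; E=np.array(m["extrinsics"])
    return E[:3,3],d@E[:3,:3].T,d
def onplane(name,uv,z,m=None):
    o,d,_=rays(name,uv,m); t=(z-o[2])/d[:,2]; return o+d*t[:,None]
def cloud(name,depth,m=None):
    v,u=np.mgrid[0:480,0:640]; o,d,_=rays(name,np.c_[u.ravel(),v.ravel()],m)
    return (o+d*depth.ravel()[:,None]).reshape(480,640,3)
E
python3 - <<'E'
from h import *
p=cv2.imread("pics/top0.png"); d=np.load("top0.npy"); X=cloud("top",d)
z=X[...,2]; print("table z",np.median(z[250:400,260:380]))
# canisters by height
for c,(u,v) in {"A":(233,288),"B":(414,288)}.items():
    w=np.zeros(z.shape,np.uint8); w[v-28:v+28,u-28:u+28]=1
    m=(w>0)&(z>.075)&(z<.095)
    cs,_=cv2.findContours(m.astype(np.uint8),0,1); cc=max(cs,key=cv2.contourArea)
    q=onplane("top",cc.reshape(-1,2),.085)
    (cx,cy),rad=cv2.minEnclosingCircle(q[:,:2].astype(np.float32))
    print(c,m.sum(),np.median(z[m]),X[m].mean(0),cx,cy,rad)
hsv=cv2.cvtColor(p,cv2.COLOR_BGR2HSV)
m=(z>.035)&(z<.06)
w=np.zeros(z.shape,bool); w[145:260,250:445]=1
m&=w
cv2.imwrite("pics/m.png",cv2.resize(np.hstack([p[140:260,240:450],cv2.merge([m[140:260,240:450].astype(np.uint8)*255]*3)]),None,fx=1.9,fy=1.9,interpolation=0))
cv2.imwrite("pics/crop.png",cv2.resize(p[140:320,200:500],(800,480),interpolation=cv2.INTER_CUBIC))
E
```

```text
table z -0.000948016902643678
A 938 0.08439036191723459 [0.4439639  0.19453256 0.08436172] 0.44424450397491455 0.19437868893146515 0.04543038085103035
B 893 0.08402675977146523 [ 0.44586054 -0.285673    0.08392146] 0.44604238867759705 -0.28595563769340515 0.04485461115837097
```

View pics/m.png

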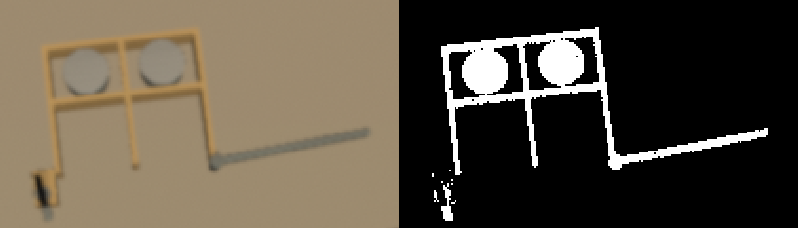

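View pics/crop.png

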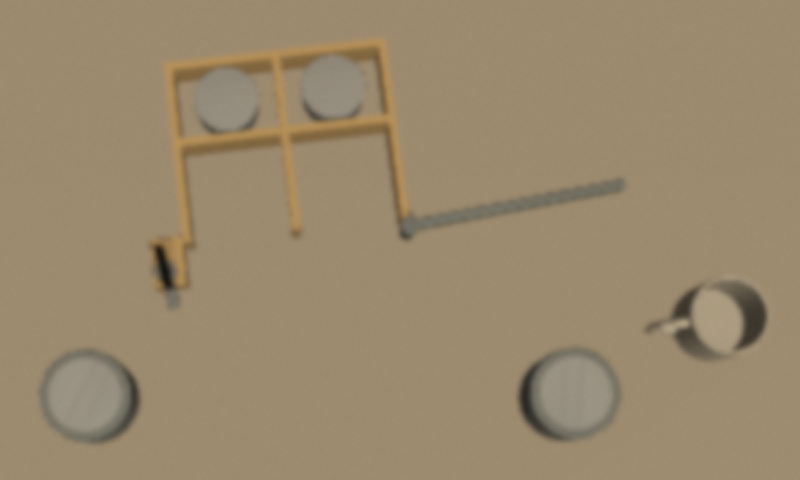

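```bash
cat > crate.py <<'E'
from h import *
p=cv2.imread("pics/top0.png"); d=np.load("top0.npy"); X=cloud("top",d); z=X[...,2]
hsv=cv2.cvtColor(p,cv2.COLOR_BGR2HSV)
m=(z>.040)&(z<.06)
w=np.zeros(z.shape,bool); w[150:234,255:360]=1; m&=w
P=X[m]; # depth points
v,u=np.nonzero(m); Q=onplane("top",np.c_[u,v],.05)
yaw=0.1
# guess from sides
o=np.array([.57,-.0]);
for it in range(6):
    c,s=np.cos(yaw),np.sin(yaw); R=np.array([[c,s],[-s,c]])
    L=(Q[:,:2]-o)@R.T
    if it==0:
        o=o+R.T@np.array([L[:,0].min()+2e-3,(L[:,1].min()+L[:,1].max())/2]); continue
    res=[];
    for y0 in (112,0,-112):
        k=(abs(L[:,1]-y0/1000)<.012)&(L[:,0]>.01)&(L[:,0]<.09)
        a,b=np.polyfit(L[k,0],L[k,1],1); res.append((y0,round(a,4),round(b*1000,2),k.sum()))
    yaw+=np.mean([x[1] for x in res]); dy=np.mean([x[2]-x[0] for x in res])/1000
    # centre of the cross wall between cells expected at x=104 (100 deep + half wall)
    k=(abs(L[:,0]-.104)<.012)&((abs(abs(L[:,1])-.056)<.035)); dx=L[k,0].mean()-.104; sl=np.polyfit(L[k,1],L[k,0],1)[0]
    o=o+R.T@np.array([dx,dy])
    ends=[np.percentile(L[(abs(L[:,1]-y)<.005)&(L[:,0]<.05),0],1) for y in(.112,0,-.112)]
print("yaw",yaw,"o",o,res,"cross slope",sl,"ends",np.round(ends,4),"dx",dx)
c,s=np.cos(yaw),np.sin(yaw); R2=np.array([[c,-s],[s,c]])
def W(x,y): return o+R2@np.array([x,y])
E
cat > t.py <<'E'
from crate import *
for n,a in dict(cellL=(.0475,.056),cellR=(.0475,-.056),hinge=(-.01,-.116),grip=(-.026,.138)).items(): print(n,W(*a).round(4))
# hinge/bar
m=(z>.035)&(z<.06); w=np.zeros(z.shape,bool); w[200:232,365:440]=1; m&=w
v,u=np.nonzero(m);B=onplane("top",np.c_[u,v],.05)[:,:2]
vx,vy,x0,y0=cv2.fitLine(B.astype(np.float32),2,0,.01,.01).ravel(); n=np.array([-vy,vx]); print("bar dir",vx,vy,"dist hinge",n@(W(-.01,-.116)-[x0,y0]),"tip",B[B[:,1].argmin()])
# knob wing
cx=-.026;m=(hsv[...,2]<60); w=np.zeros(z.shape,bool); w[222:262,250:280]=1; m&=w
v,u=np.nonzero(m);B=onplane("top",np.c_[u,v],.081)[:,:2]; print("knob",B.mean(0),len(B),cv2.minAreaRect(B.astype(np.float32)), "z",np.median(z[m]))
(xx)=cv2.fitLine(B.astype(np.float32),2,0,.01,.01).ravel();print(xx)
# mug, cup, brush
for n,(u0,u1,v0,v1) in dict(mug=(435,495,235,285),cup=(155,190,205,240),brush=(130,165,240,318)).items():
    zz=z[v0:v1,u0:u1]; k=zz>(.004 if n=="brush" else .06); B=X[v0:v1,u0:u1][k]; print(n,B.min(0).round(3),B.max(0).round(3))
E
python3 t.py
```

```text
yaw 0.12186666666666666 o [ 0.61748591 -0.01169239] [(112, np.float64(-0.0019), np.float64(111.68), np.int64(91)), (0, np.float64(-0.0006), np.float64(0.1), np.int64(82)), (-112, np.float64(0.0065), np.float64(-112.01), np.int64(89))] cross slope 0.0002558755073015375 ends [-0.0031 -0.0026 -0.0216] dx 0.0003088708447953892
cellL [0.6578 0.0497]
cellR [ 0.6714 -0.0615]
hinge [ 0.6217 -0.128 ]
grip [0.5749 0.1221]
bar dir 0.19635057 -0.9805338 dist hinge 0.0026091931634893055 tip [ 0.66849312 -0.34737458]
knob [0.5698715  0.12024377] 39 ((0.5713921189308167, 0.12003819644451141), (0.03897969797253609, 0.008270174264907837), 10.329742431640625) z 0.08033180057660028
[0.9651265  0.26178396 0.5698715  0.12024377]
mug [ 0.356 -0.484  0.06 ] [ 0.564 -0.019  1.512]
cup [ 0.356 -0.019  0.06 ] [0.654 0.399 1.512]
brush [ 0.356 -0.019  0.004] [0.582 0.491 1.512]
```

```bash
cat > pl.py <<'E'
from h import *
from scipy.spatial.transform import Rotation as Ro
O=np.array([.6175,-.0117]); YAW=.122
c,s=np.cos(YAW),np.sin(YAW)
def W(x,y): return O+np.array([[c,-s],[s,c]])@np.array([x,y])
def C(p): return np.array([[c,s],[-s,c]])@(np.asarray(p)[:2]-O)
def inc(tg):
    """tg: list of (x,y,z,a_deg) world"""
    st=r.read_state(); R0=Ro.from_quat(st["eef_rot"]); p0=np.array(st["ee_pos"])
    ax=R0.as_matrix()[:,0]; print("t",round(st["time"],2),"p",p0.round(4),"a",round(np.degrees(np.arctan2(ax[1],ax[0])),1),"crate",C(p0).round(4),"F",np.round(st["ft_force"],1),"w",round(st["width"],4),"q",np.round(st["joint_positions"],2))
    for x,y,z,a in tg:
        a=np.radians(a); M=np.array([[np.cos(a),np.sin(a),0],[np.sin(a),-np.cos(a),0],[0,0,-1]]).T
        rv=np.degrees((R0.inv()*Ro.from_matrix(M)).as_rotvec()); sh=R0.inv().apply(np.array([x,y,z])-p0)
        print(np.round(rv,1),np.round(sh,3))
E
cat > a.py <<'E'
from pl import *
B=np.array([.446,-.286]); A=np.array([.444,.1945]); print(C(A),C(B))
w=W(-.11,-.056); d=w-B; L=np.hypot(*d); d/=L; phi=np.degrees(np.arctan2(d[1],d[0])); print("B leg",d,L,phi)
s=B-d*.075; print(s, onplane("top",[(444,263),(468,258)],.06))
inc([(*s,.2,phi-90),(*s,.035,phi-90)])
E
python3 a.py
```

```text
[-0.14711637  0.22578189] [-0.20360693 -0.25139005]
B leg [0.31909056 0.94772423] 0.21665532550821304 71.39206507676906
[ 0.42206821 -0.35707932] [[ 0.51263092 -0.3697637   0.06      ]
 [ 0.52619211 -0.43540832  0.06      ]]
t 0.1 p [ 0.1586 -0.6042  0.2219] a -75.3 crate [-0.5276 -0.5322] F [ 0.1  0.6 -0.1] w 0.087 q [ 1.29  0.33 -0.06  1.46  0.02  1.35 -0.09]
[ -0.    0.1 -56.7] [-0.172 -0.318  0.022]
[ -0.    0.1 -56.7] [-0.172 -0.318  0.187]
```

Call:
carry_out --increments "0 0 -10 -0.035 -0.06 0 0.05; 0 0 -20 -0.07 -0.12 0 0.05; 0 0 -30 -0.1 -0.18 0 0.05; 0 0 -40 -0.135 -0.24 0 0.05; 0 0 -50 -0.17 -0.3 0.02 0.05"

```text
time: 0.72
ee_pos: [0.3831, -0.386, 0.2097]
eef_rot: [0.976, -0.216, 0.0, -0.0]
ft_force: [0.9, -0.5, 0.4]
width: 0.0516
```

```bash
python3 a.py|tail -3
```

```text
t 0.72 p [ 0.3831 -0.386   0.2097] a -25.0 crate [-0.2782 -0.343 ] F [ 0.9 -0.5  0.4] w 0.0516 q [ 1.02  0.18 -0.36  1.68  0.07  1.29  0.22]
[-0.  -0.  -6.3] [ 0.023 -0.043  0.01 ]
[-0.  -0.  -6.3] [ 0.023 -0.043  0.175]
```

Call:
carry_out --increments "0 0 -6.3 0.023 -0.043 0.01 0.05; 0 0 -6.3 0.023 -0.043 0.06 0.05; 0 0 -6.3 0.023 -0.043 0.11 0.05; 0 0 -6.3 0.023 -0.043 0.155 0.05; 0 0 -6.3 0.023 -0.043 0.175 0.05"

```text
time: 1.35
ee_pos: [0.4207, -0.3556, 0.0317]
eef_rot: [0.987, -0.162, -0.001, -0.001]
ft_force: [-0.6, 0.1, -0.7]
width: 0.0499
```

```bash
cat >> a.py <<'E'
e=w-d*.047
inc([(*s,.035,phi-90),(*(B-d*.047),.035,phi-90),(*e,.035,phi-90)])
E
python3 a.py|tail -4
```

```text
t 1.35 p [ 0.4207 -0.3556  0.0317] a -18.6 crate [-0.2372 -0.3173] F [-0.6  0.1 -0.7] w 0.0499 q [ 0.94  0.39 -0.38  1.84  0.17  0.95  0.16]
[-0.1  0.2 -0. ] [ 0.002  0.001 -0.003]
[-0.1  0.2 -0. ] [ 0.002 -0.027 -0.003]
[-0.1  0.2 -0. ] [ 0.002 -0.244 -0.003]
```

Call:
carry_out --increments "0 0 0 0.002 -0.012 -0.003 0.05; 0 0 0 0.002 -0.022 -0.003 0.05; 0 0 0 0.002 -0.03 -0.003 0.05; 0 0 0 0.002 -0.038 -0.003 0.05; 0 0 0 0.002 -0.048 -0.003 0.05"

```text
time: 1.98
ee_pos: [0.4383, -0.3113, 0.0356]
eef_rot: [0.987, -0.162, -0.001, -0.0]
ft_force: [-1.8, -3.9, 3.1]
width: 0.0497
```

```bash
python3 a.py|tail -4; python3 - <<'E'
from h import *
p,d=r.camera("top"); cv2.imwrite("pics/t1.png",cv2.resize(p[140:360,200:500],(800,587)))
E
```

```text
t 1.98 p [ 0.4383 -0.3113  0.0356] a -18.7 crate [-0.2143 -0.2756] F [-1.8 -3.9  3.1] w 0.0497 q [ 0.88  0.36 -0.4   1.87  0.17  0.95  0.07]
[-0.   0.1 -0.1] [-0.001  0.049  0.001]
[-0.   0.1 -0.1] [-0.001  0.021  0.001]
[-0.   0.1 -0.1] [-0.001 -0.196  0.001]
```

View pics/t1.png

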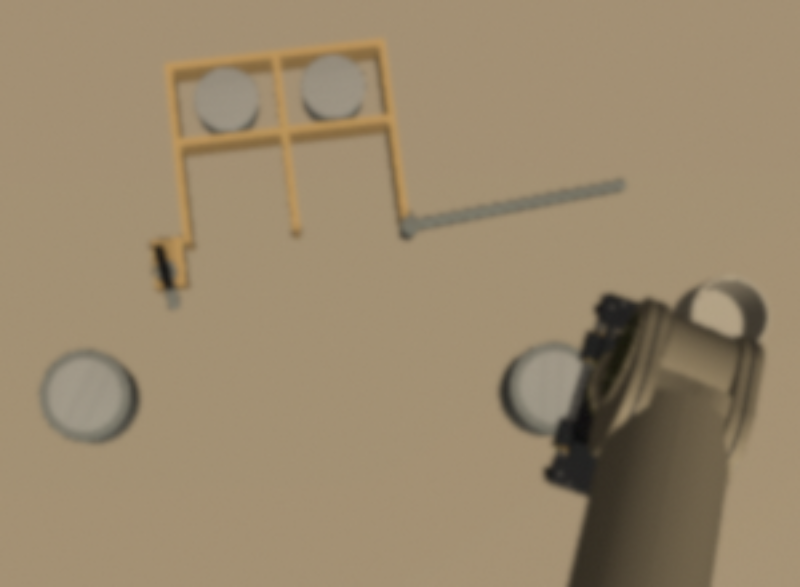

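The canister sits centred between the fingers (crop 545,388) and is moving; the mug is untouched. I'll keep pushing.

Call:
carry_out --increments "0 0 0 -0.001 -0.015 0 0.05; 0 0 0 -0.001 -0.035 0 0.05; 0 0 0 -0.001 -0.055 0 0.05; 0 0 0 -0.001 -0.075 0 0.05; 0 0 0 -0.001 -0.095 0 0.05"

```text
time: 2.65
ee_pos: [0.4682, -0.2178, 0.0354]
eef_rot: [0.987, -0.161, -0.001, -0.001]
ft_force: [-0.8, -2.1, 0.0]
width: 0.0499
```

```bash
python3 a.py|tail -4
```

```text
t 2.65 p [ 0.4682 -0.2178  0.0354] a -18.6 crate [-0.1733 -0.1864] F [-0.8 -2.1  0. ] w 0.0499 q [ 0.75  0.33 -0.46  1.92  0.18  0.93 -0.11]
[-0.1  0.2  0. ] [0.001 0.147 0.   ]
[-0.1  0.2  0. ] [0.001 0.119 0.   ]
[-0.1  0.2  0. ] [ 0.001 -0.098  0.001]
```

Call:
carry_out --increments "0 0 0 0.001 -0.02 0 0.05; 0 0 0 0.001 -0.045 0 0.05; 0 0 0 0.001 -0.07 0 0.05; 0 0 0 0.001 -0.088 0 0.05; 0 0 0 0.001 -0.098 0 0.05"

```text
time: 3.28
ee_pos: [0.5002, -0.1238, 0.0354]
eef_rot: [0.987, -0.161, -0.002, -0.001]
ft_force: [-1.4, -2.8, 0.1]
width: 0.0499
```

Call:
carry_out --increments "0 0 0 0 0.03 0 0.05; 0 0 0 0 0.05 0 0.05; 0 0 0 0 0.06 -0.06 0.05; 0 0 0 0 0.06 -0.10 0.05; 0 0 0 0 0.06 -0.11 0.05"

```text
time: 3.9
ee_pos: [0.4827, -0.1811, 0.1478]
eef_rot: [0.987, -0.161, 0.0, -0.001]
ft_force: [1.0, 0.3, -0.7]
width: 0.05
```

```bash
python3 a.py|tail -4;  python3 - <<'E'
from h import *
p,d=r.camera("top"); cv2.imwrite("pics/t2.png",cv2.resize(p[140:360,200:500],(800,587)))
E
```

```text
t 3.9 p [ 0.4827 -0.1811  0.1478] a -18.5 crate [-0.1544 -0.1518] F [ 1.   0.3 -0.7] w 0.05 q [ 0.73  0.19 -0.5   1.82  0.1   1.16 -0.13]
[-0.1 -0.   0.1] [-0.002  0.186  0.112]
[-0.1 -0.   0.1] [-0.002  0.158  0.112]
[-0.1 -0.   0.1] [-0.001 -0.058  0.113]
```

View pics/t2.png

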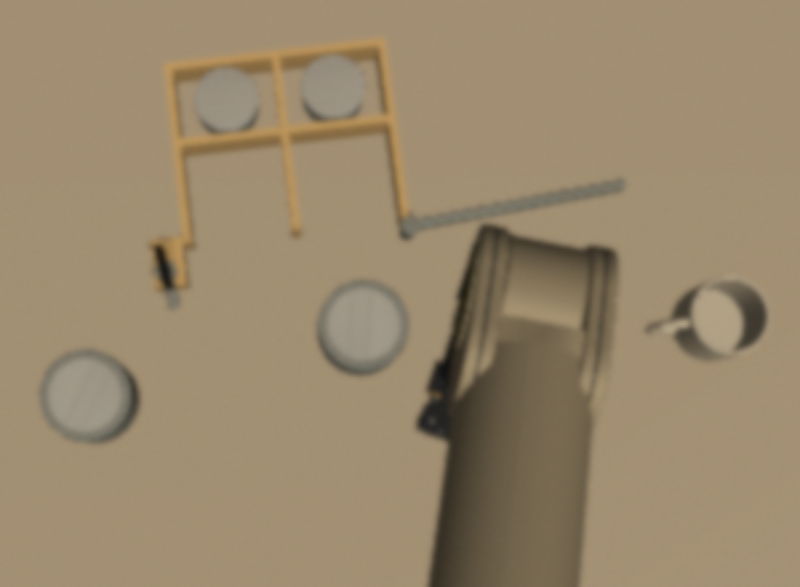

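Canister B now stands at crop (362,327), in front of the right cell. I'll measure it and plan the push in.

```bash
cat > can.py <<'E'
from pl import *
def can():
    p,d=r.camera("top"); z=cloud("top",d)[...,2]
    m=((z>.07)&(z<.10)).astype(np.uint8); m[:140]=0;m[360:]=0
    out=[]
    for cc in cv2.findContours(m,0,1)[0]:
        if cv2.contourArea(cc)<500: continue
        q=onplane("top",cc.reshape(-1,2),.085)[:,:2].astype(np.float32)
        (x,y),ra=cv2.minEnclosingCircle(q)
        if .040<ra<.05: out.append((x,y)); print("can",round(x,4),round(y,4),"r",round(ra,4),"crate",C((x,y)).round(4))
    return out
E
cat > b.py <<'E'
from can import *
can()
a=np.degrees(YAW)-90
inc([(*W(-.185,-.056),.14,a),(*W(-.185,-.056),.035,a),(*W(-.157,-.056),.035,a)])
E
python3 b.py
```

```text
can 0.4441 0.1944 r 0.0455 crate [-0.147   0.2257]
can 0.5138 -0.0784 r 0.0452 crate [-0.1111 -0.0536]
t 4.0 p [ 0.4818 -0.1809  0.1458] a -18.5 crate [-0.1552 -0.1514] F [-0.3  0.3 -0.6] w 0.0502 q [ 0.73  0.19 -0.5   1.82  0.1   1.16 -0.13]
[-0.   0.2 64.5] [-0.068 -0.073  0.006]
[-0.   0.2 64.5] [-0.068 -0.073  0.111]
[-0.   0.2 64.5] [-0.042 -0.085  0.111]
```

Call:
carry_out --increments "0 0.2 10 -0.03 -0.02 0 0.05; 0 0.2 20 -0.06 -0.05 0 0.05; 0 0.2 30 -0.068 -0.073 0 0.05; 0 0.2 40 -0.068 -0.073 0 0.05; 0 0.2 50 -0.068 -0.073 0 0.05"

```text
time: 4.62
ee_pos: [0.4395, -0.0894, 0.1444]
eef_rot: [0.825, -0.565, -0.001, 0.0]
ft_force: [0.8, -0.1, 0.3]
width: 0.0498
```

```bash
python3 b.py|tail -4
```

```text
t 4.67 p [ 0.4395 -0.0896  0.1445] a -69.3 crate [-0.1861 -0.0557] F [-0.3  0.3  0.3] w 0.0503 q [ 0.64  0.04 -0.54  1.98  0.02  1.13 -1.12]
[ 0.1  0.1 13.7] [ 0.001 -0.001  0.004]
[ 0.1  0.1 13.7] [ 0.001 -0.001  0.109]
[ 0.1  0.1 13.7] [ 0.007 -0.028  0.109]
```

Call:
carry_out --increments "0 0 8 0.001 -0.001 0.01 0.05; 0 0 13.7 0.001 -0.001 0.05 0.05; 0 0 13.7 0.001 -0.001 0.09 0.05; 0 0 13.7 0.001 -0.001 0.109 0.05; 0 0 13.7 0.007 -0.024 0.109 0.05"

```text
time: 5.3
ee_pos: [0.4611, -0.0873, 0.0323]
eef_rot: [0.75, -0.662, -0.004, 0.002]
ft_force: [1.6, -0.4, 0.4]
width: 0.0498
```

```bash
cat > b.py <<'E'
from pl import *
a=np.degrees(YAW)-90
inc([(*W(x,-.056),.035,a) for x in (-.1,-.05,0,.003)])
E
python3 b.py
```

```text
t 5.3 p [ 0.4611 -0.0873  0.0323] a -82.9 crate [-0.1645 -0.056 ] F [ 1.6 -0.4  0.4] w 0.0498 q [ 0.58  0.25 -0.53  2.03  0.16  0.91 -1.48]
[0.4 0.2 0.2] [ 0.    -0.064 -0.003]
[0.4 0.2 0.2] [ 0.    -0.114 -0.004]
[0.4 0.2 0.2] [ 0.    -0.164 -0.004]
[0.4 0.2 0.2] [ 0.    -0.167 -0.004]
```

Call:
carry_out --increments "0.4 0 0 0 -0.015 -0.003 0.05; 0.4 0 0 0 -0.03 -0.003 0.05; 0.4 0 0 0 -0.05 -0.003 0.05; 0.4 0 0 0 -0.07 -0.003 0.05; 0.4 0 0 0 -0.085 -0.003 0.05"

```text
time: 5.92
ee_pos: [0.546, -0.0765, 0.0344]
eef_rot: [0.75, -0.661, -0.002, -0.001]
ft_force: [-3.8, -1.0, 2.3]
width: 0.0503
```

```bash
python3 b.py
```

```text
t 5.92 p [ 0.546  -0.0765  0.0344] a -82.8 crate [-0.0788 -0.0557] F [-3.8 -1.   2.3] w 0.0503 q [ 0.49  0.41 -0.51  1.83  0.23  0.97 -1.56]
[0.1 0.2 0.2] [ 0.     0.021 -0.001]
[0.1 0.2 0.2] [ 0.    -0.029 -0.001]
[0.1 0.2 0.2] [ 0.001 -0.079 -0.001]
[0.1 0.2 0.2] [ 0.001 -0.082 -0.001]
```

Call:
carry_out --increments "0 0 0 0 -0.015 -0.001 0.05; 0 0 0 0 -0.03 -0.001 0.05; 0 0 0 0 -0.05 -0.001 0.05; 0 0 0 0.001 -0.07 -0.001 0.05; 0 0 0 0.001 -0.082 -0.001 0.05"

```text
time: 6.55
ee_pos: [0.6282, -0.0672, 0.0351]
eef_rot: [0.75, -0.661, -0.002, -0.001]
ft_force: [-2.8, 0.2, 0.4]
width: 0.0497
```

```bash
python3 b.py; python3 - <<'E'
from h import *
p,d=r.camera("scene"); cv2.imwrite("pics/s3.png",p)
E
```

```text
t 6.55 p [ 0.6282 -0.0672  0.0351] a -82.8 crate [ 0.0038 -0.0564] F [-2.8  0.2  0.4] w 0.0497 q [ 0.4   0.56 -0.48  1.61  0.28  1.05 -1.6 ]
[0.1 0.2 0.2] [-0.001  0.104  0.   ]
[0.1 0.2 0.2] [-0.001  0.054  0.   ]
[0.1 0.2 0.2] [-0.     0.004  0.   ]
[0.1 0.2 0.2] [-0.     0.001  0.   ]
```

View pics/s3.png

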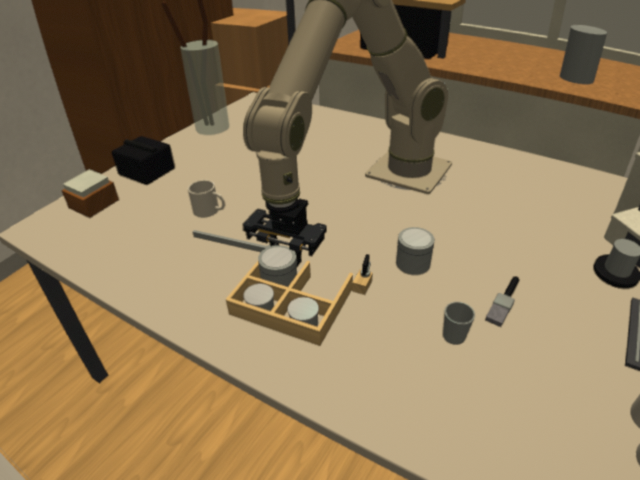

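Canister B is upright in the right cell at (278,262). Backing off toward A.

Call:
carry_out --increments "0 0 0 0 0.03 0 0.05; 0 0 0 0 0.07 0 0.05; 0 0 0 0 0.09 -0.05 0.05; 0 0 0 0 0.10 -0.10 0.05; 0 0 0 -0.03 0.12 -0.12 0.05"

```text
time: 7.22
ee_pos: [0.5078, -0.0542, 0.1586]
eef_rot: [0.749, -0.663, 0.001, -0.002]
ft_force: [0.8, 0.5, 0.1]
width: 0.0498
```

```bash
cat > c.py <<'E'
from can import *
can()
A=np.array([.444,.1945])
w=W(-.105,.056); d=w-A; L=np.hypot(*d); d/=L; phi=np.degrees(np.arctan2(d[1],d[0])); print("A leg",d,L,phi)
s=A-d*.072
inc([(*s,.15,phi+90),(*s,.035,phi+90),(*(A-d*.047),.035,phi+90),(*(w-d*.047),.035,phi+90)])
E
python3 c.py
```

```text
can 0.4434 0.1941 r 0.0458 crate [-0.1478  0.2255]
can 0.6739 -0.0612 r 0.0453 crate [ 0.05  -0.056]
A leg [ 0.35709266 -0.93406897] 0.1749276419072043 -69.07824682863873
t 7.28 p [ 0.5058 -0.0487  0.1599] a -82.6 crate [-0.1154 -0.0232] F [3.2 4.6 2.2] w 0.0505 q [ 0.54  0.16 -0.58  1.83  0.09  1.18 -1.51]
[-3.000e-01 -1.000e-01 -1.036e+02] [-0.319  0.047  0.011]
[-3.000e-01 -1.000e-01 -1.036e+02] [-0.319  0.048  0.126]
[-3.000e-01 -1.000e-01 -1.036e+02] [-0.294  0.042  0.126]
[-3.000e-01 -1.000e-01 -1.036e+02] [-0.124  0.001  0.125]
```

Call:
carry_out --increments "0 0 -10 -0.035 0.01 0 0.05; 0 0 -20 -0.07 0.02 0 0.05; 0 0 -30 -0.105 0.03 0 0.05; 0 0 -40 -0.14 0.04 0 0.05; 0 0 -50 -0.175 0.047 0 0.05"

```text
time: 7.9
ee_pos: [0.4362, 0.1198, 0.1603]
eef_rot: [0.961, -0.278, 0.002, -0.002]
ft_force: [0.1, 1.4, -0.1]
width: 0.0501
```

```bash
python3 c.py | tail -5
```

```text
t 7.95 p [0.4347 0.1245 0.1605] a -31.5 crate [-0.1649  0.1575] F [-1.4  5.6  0. ] w 0.0499 q [ 0.41  0.04 -0.79  1.95  0.03  1.16 -0.94]
[ -0.3  -0.3 -52.4] [-0.086 -0.108  0.011]
[ -0.3  -0.3 -52.4] [-0.086 -0.108  0.126]
[ -0.3  -0.3 -52.4] [-0.066 -0.092  0.126]
[ -0.3  -0.3 -52.4] [0.073 0.014 0.126]
```

Call:
carry_out --increments "0 0 -10 -0.02 -0.025 0 0.05; 0 0 -20 -0.04 -0.05 0 0.05; 0 0 -30 -0.06 -0.075 0 0.05; 0 0 -40 -0.08 -0.1 0 0.05; 0 0 -50 -0.086 -0.108 0 0.05"

```text
time: 8.57
ee_pos: [0.4172, 0.2636, 0.1612]
eef_rot: [0.986, 0.165, 0.003, -0.002]
ft_force: [-0.7, -0.4, -0.5]
width: 0.05
```

```bash
python3 c.py | tail -5
```

```text
t 8.62 p [0.4171 0.264  0.1612] a 19.5 crate [-0.1654  0.298 ] F [-0.8  0.4  0.5] w 0.0499 q [ 0.24  0.19 -0.97  1.85  0.17  1.18 -0.44]
[-0.2 -0.4 -1.5] [0.    0.003 0.011]
[-0.2 -0.4 -1.5] [-0.     0.003  0.126]
[-0.2 -0.4 -1.5] [0.    0.028 0.126]
[-0.2 -0.4 -1.5] [0.005 0.203 0.125]
```

Call:
carry_out --increments "0 -0.3 -1.5 0 0 0.04 0.05; 0 -0.3 -1.5 0 0 0.08 0.05; 0 -0.3 -1.5 0 0.001 0.11 0.05; 0 -0.3 -1.5 0 0.003 0.126 0.05; 0 -0.3 -1.5 0 0.008 0.126 0.05"

```text
time: 9.25
ee_pos: [0.4201, 0.2567, 0.0348]
eef_rot: [0.983, 0.181, -0.0, -0.002]
ft_force: [-0.5, 0.6, 0.5]
width: 0.0501
```

```bash
sed -i 's/^can()/#can()/' c.py; python3 c.py | tail -5
```

```text
t 9.25 p [0.4201 0.2567 0.0348] a 20.9 crate [-0.1632  0.2904] F [-0.5  0.6  0.5] w 0.0501 q [ 0.15  0.38 -0.89  1.97  0.36  0.96 -0.55]
[-0.2 -0.  -0. ] [ 0.    -0.006 -0.115]
[-0.2 -0.  -0. ] [ 0.    -0.005 -0.   ]
[-0.2 -0.  -0. ] [ 0.    0.02 -0.  ]
[-0.2 -0.  -0. ] [ 0.     0.195 -0.001]
```

Call:
carry_out --increments "0 0 0 0 0.01 0 0.05; 0 0 0 0 0.02 0 0.05; 0 0 0 0 0.032 0 0.05; 0 0 0 0 0.046 0 0.05; 0 0 0 0 0.062 0 0.05"

```text
time: 9.88
ee_pos: [0.4427, 0.1982, 0.0349]
eef_rot: [0.983, 0.182, 0.0, -0.002]
ft_force: [-1.4, 4.0, 3.3]
width: 0.0499
```

```bash
python3 c.py | tail -5
```

```text
t 9.88 p [0.4427 0.1982 0.0349] a 20.9 crate [-0.1479  0.2296] F [-1.4  4.   3.3] w 0.0499 q [ 0.27  0.36 -0.88  1.98  0.34  0.95 -0.41]
[-0.2 -0.1  0. ] [ 0.    -0.068 -0.115]
[-0.2 -0.1  0. ] [-0.    -0.068  0.   ]
[-0.2 -0.1  0. ] [-0.    -0.043  0.   ]
[-0.2 -0.1  0. ] [-0.     0.132 -0.001]
```

Call:
carry_out --increments "0 0 0 0 0.02 0 0.05; 0 0 0 0 0.04 0 0.05; 0 0 0 0 0.06 0 0.05; 0 0 0 0 0.08 0 0.05; 0 0 0 0 0.095 0 0.05"

```text
time: 10.5
ee_pos: [0.4769, 0.108, 0.0344]
eef_rot: [0.983, 0.181, 0.0, -0.002]
ft_force: [-1.3, 4.3, 3.3]
width: 0.0501
```

```bash
python3 c.py | tail -5
```

```text
t 10.5 p [0.4769 0.108  0.0344] a 20.9 crate [-0.125   0.1359] F [-1.3  4.3  3.3] w 0.0501 q [ 0.44  0.36 -0.84  1.98  0.32  0.95 -0.2 ]
[-0.2 -0.  -0.1] [ 0.    -0.165 -0.115]
[-0.2 -0.  -0.1] [-0.    -0.165  0.   ]
[-0.2 -0.  -0.1] [ 0.   -0.14 -0.  ]
[-0.2 -0.  -0.1] [ 0.     0.035 -0.001]
```

Call:
carry_out --increments "0 0 0 0 0.013 0 0.05; 0 0 0 0 0.026 0 0.05; 0 0 0 0 0.035 0 0.05; 0 0 0 0 0.02 0 0.05; 0 0 0 0 -0.02 0 0.05"

```text
time: 11.12
ee_pos: [0.4696, 0.1262, 0.0342]
eef_rot: [0.984, 0.179, -0.0, -0.002]
ft_force: [-0.3, 1.3, -0.4]
width: 0.0498
```

Call:
carry_out --increments "0 0 0 0 -0.02 -0.02 0.05; 0 0 0 0 -0.02 -0.06 0.05; 0 0 0 0 -0.02 -0.11 0.05; 0 0 0 0 -0.02 -0.12 0.05; 0 0 0 0 -0.02 -0.12 0.05"

```text
time: 11.75
ee_pos: [0.4628, 0.1446, 0.1549]
eef_rot: [0.984, 0.179, 0.001, -0.001]
ft_force: [0.4, -0.4, -0.8]
width: 0.0498
```

```bash
cat > b.py <<'E'
from can import *
can()
a=np.degrees(YAW)+90
inc([(*W(-.18,.056),.15,a-180),(*W(-.18,.056),.15,a)])
E
python3 b.py
```

```text
can 0.5044 0.0301 r 0.0454 crate [-0.1072  0.0553]
can 0.6729 -0.0609 r 0.0464 crate [ 0.049  -0.0555]
t 11.8 p [0.4623 0.1443 0.1539] a 20.7 crate [-0.1351  0.1738] F [-0.8  0.4  0.2] w 0.0499 q [ 0.48  0.17 -0.94  1.87  0.15  1.17 -0.15]
[-1.000e-01  1.000e-01  1.037e+02] [-0.072  0.104  0.004]
[ -0.1  -0.1 -76.3] [-0.072  0.104  0.004]
```

Call:
carry_out --increments "0 0 -10 -0.02 0.02 0 0.05; 0 0 -20 -0.05 0.05 0 0.05; 0 0 -30 -0.07 0.08 0 0.05; 0 0 -40 -0.072 0.104 0 0.05; 0 0 -50 -0.072 0.104 0 0.05"

```text
time: 12.42
ee_pos: [0.4307, 0.0193, 0.1523]
eef_rot: [0.816, 0.578, -0.001, -0.002]
ft_force: [0.3, 0.4, -1.1]
width: 0.0503
```

```bash
cat > b.py <<'E'
from pl import *
a=np.degrees(YAW)+90
inc([(*W(-.18,.056),.035,a)]+[(*W(x,.056),.035,a) for x in (-.16,-.1,-.05,0,.001)])
E
python3 b.py
```

```text
t 12.43 p [0.4307 0.0193 0.1523] a 70.6 crate [-0.1816  0.0535] F [ 0.3  0.4 -1.1] w 0.0503 q [ 0.74  0.   -0.88  1.99  0.    1.15  1.1 ]
[ -0.2  -0.1 -26.4] [0.003 0.001 0.117]
[ -0.2  -0.1 -26.4] [0.012 0.019 0.117]
[ -0.2  -0.1 -26.4] [0.039 0.072 0.117]
[ -0.2  -0.1 -26.4] [0.061 0.117 0.117]
[ -0.2  -0.1 -26.4] [0.083 0.162 0.117]
[ -0.2  -0.1 -26.4] [0.083 0.163 0.117]
```

Call:
carry_out --increments "0 0 -10 0.003 0.001 0 0.05; 0 0 -20 0.003 0.001 0.03 0.05; 0 0 -26.4 0.003 0.001 0.075 0.05; 0 0 -26.4 0.003 0.001 0.11 0.05; 0 0 -26.4 0.003 0.001 0.117 0.05"

```text
time: 13.05
ee_pos: [0.4296, 0.0224, 0.0326]
eef_rot: [0.663, 0.749, -0.002, -0.005]
ft_force: [0.7, -0.7, 0.9]
width: 0.0499
```

```bash
python3 b.py
```

```text
t 13.05 p [0.4296 0.0224 0.0326] a 97.0 crate [-0.1823  0.0567] F [ 0.7 -0.7  0.9] w 0.0499 q [ 0.67  0.23 -0.87  2.11  0.22  0.9   1.36]
[-0.5 -0.3  0. ] [-0.001  0.002 -0.002]
[-0.5 -0.3  0. ] [-0.001  0.022 -0.003]
[-0.5 -0.3  0. ] [-0.001  0.082 -0.003]
[-0.5 -0.3  0. ] [-0.001  0.132 -0.004]
[-0.5 -0.3  0. ] [-0.001  0.182 -0.004]
[-0.5 -0.3  0. ] [-0.001  0.183 -0.004]
```

Call:
carry_out --increments "-0.4 -0.3 0 -0.001 0.02 -0.003 0.05; -0.4 -0.3 0 -0.001 0.032 -0.003 0.05; -0.4 -0.3 0 -0.001 0.045 -0.003 0.05; -0.4 -0.3 0 -0.001 0.063 -0.003 0.05; -0.4 -0.3 0 -0.001 0.082 -0.003 0.05"

```text
time: 13.68
ee_pos: [0.5116, 0.0313, 0.0351]
eef_rot: [0.663, 0.749, -0.001, -0.001]
ft_force: [-3.1, -0.6, 2.8]
width: 0.0501
```

```bash
python3 b.py
```

```text
t 13.68 p [0.5116 0.0313 0.0351] a 97.0 crate [-0.0998  0.0556] F [-3.1 -0.6  2.8] w 0.0501 q [ 0.55  0.4  -0.81  1.91  0.35  0.97  1.27]
[-0.2  0.1 -0. ] [ 0.   -0.08  0.  ]
[-0.2  0.1 -0. ] [ 0.   -0.06  0.  ]
[-0.2  0.1 -0. ] [ 0. -0.  0.]
[-0.2  0.1 -0. ] [ 0.    0.05 -0.  ]
[-0.2  0.1 -0. ] [ 0.   0.1 -0. ]
[-0.2  0.1 -0. ] [ 0.     0.101 -0.   ]
```

Call:
carry_out --increments "0 0 0 0 0.02 0 0.05; 0 0 0 0 0.042 0 0.05; 0 0 0 0 0.065 0 0.05; 0 0 0 0 0.088 0 0.05; 0 0 0 0 0.102 0 0.05"

```text
time: 14.3
ee_pos: [0.6138, 0.0438, 0.0348]
eef_rot: [0.663, 0.749, -0.001, -0.001]
ft_force: [-3.0, 0.2, 2.8]
width: 0.05
```

Call:
carry_out --increments "0 0 0 0 -0.03 0 0.05; 0 0 0 0 -0.06 0 0.05; 0 0 0 0 -0.09 -0.05 0.05; 0 0 0 0 -0.12 -0.10 0.03; 0 0 0 0.0 -0.15 -0.15 0.0"

```text
time: 14.92
ee_pos: [0.4649, 0.0259, 0.1871]
eef_rot: [0.663, 0.749, -0.001, -0.001]
ft_force: [0.8, -2.1, 0.6]
width: 0.0371
```

```bash
cat > d.py <<'E'
from can import *
can()
# bar-push plan
th=3.2
inc([])
p,d=r.camera("top"); cv2.imwrite("pics/t4.png",cv2.resize(p[140:360,200:500],(800,587)))
E
python3 d.py
```

```text
can 0.6592 0.0497 r 0.0461 crate [0.0489 0.0559]
can 0.6731 -0.0617 r 0.0461 crate [ 0.0491 -0.0564]
t 14.97 p [0.465  0.0269 0.1933] a 97.1 crate [-0.1467  0.0568] F [3.1 2.3 4.9] w 0.0337 q [ 0.76  0.06 -0.93  1.87  0.06  1.24  1.51]
```

View pics/t4.png

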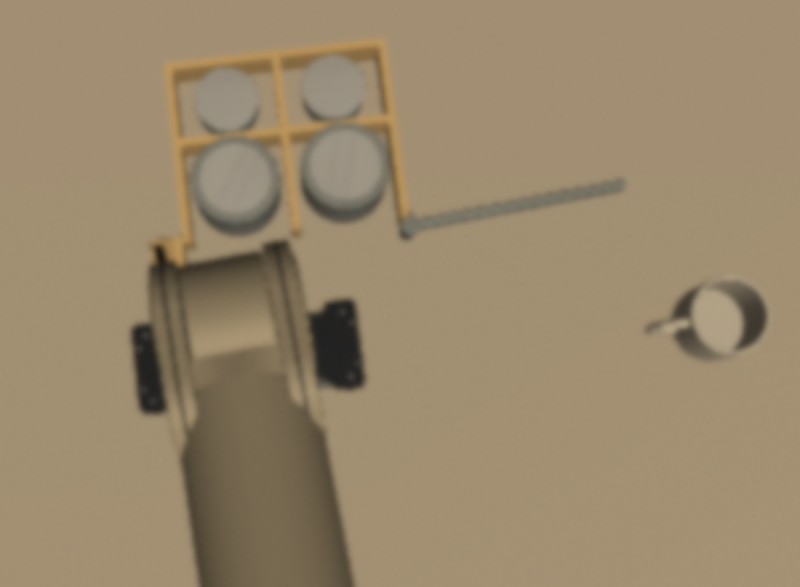

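Both canisters are in their cells at 49 mm depth, upright (crop 237,183 and 345,167), and the bar is untouched at right. Next I'll put a closed finger behind the bar.

```bash
cat > e.py <<'E'
from pl import *
import sys
rho=.15
def P(th,off): return W(-.01-rho*np.sin(th)-off*np.cos(th), -.116+rho*np.cos(th)-off*np.sin(th))
a=float(sys.argv[1]); z=float(sys.argv[2])
inc([(*P(float(t.split(',')[0]),float(t.split(',')[1])),z,a) for t in sys.argv[3:]])
E
python3 e.py -20 0.19 3.22,.045
```

```text
t 15.03 p [0.4666 0.0261 0.1909] a 97.0 crate [-0.1452  0.0558] F [ 0.9 -1.2 -0.6] w 0.0295 q [ 0.75  0.07 -0.93  1.87  0.06  1.23  1.5 ]
[ 5.00e-01 -1.00e-01  1.17e+02] [-0.318  0.192  0.004]
```

Call:
carry_out --increments "0 0 10 -0.03 0.02 0 0; 0 0 20 -0.08 0.04 0 0; 0 0 30 -0.13 0.07 0 0; 0 0 40 -0.18 0.1 0 0; 0 0 50 -0.22 0.13 0 0"

```text
time: 15.65
ee_pos: [0.6236, -0.1793, 0.1921]
eef_rot: [0.919, 0.395, 0.001, 0.004]
ft_force: [1.0, 0.3, 0.8]
width: 0.0003
```

```bash
python3 e.py -20 0.19 3.22,.045
```

```text
t 15.65 p [ 0.6236 -0.1793  0.1921] a 46.5 crate [-0.0143 -0.1671] F [1.  0.3 0.8] w 0.0003 q [ 0.68  0.48 -0.66  1.41  0.3   1.35  0.83]
[ 0.4 -0.2 66.5] [-0.013  0.112  0.003]
```

Call:
carry_out --increments "0 0 10 0 0.03 0 0; 0 0 20 -0.005 0.06 0 0; 0 0 30 -0.01 0.09 0 0; 0 0 40 -0.013 0.112 0 0; 0 0 50 -0.013 0.112 0.02 0"

```text
time: 16.27
ee_pos: [0.6976, -0.2677, 0.1729]
eef_rot: [0.999, -0.034, 0.004, 0.003]
ft_force: [0.3, -0.3, -0.6]
width: 0.0005
```

```bash
python3 e.py -20 0.035 3.22,.045
```

```text
t 16.27 p [ 0.6976 -0.2677  0.1729] a -3.9 crate [ 0.0483 -0.2638] F [ 0.3 -0.3 -0.6] w 0.0005 q [ 0.56  0.66 -0.44  1.13  0.28  1.4   0.09]
[ 0.3 -0.5 16.1] [-0.003 -0.002  0.138]
```

Call:
carry_out --increments "0 0 8 -0.003 -0.002 0.04 0; 0.3 -0.4 16 -0.003 -0.002 0.08 0; 0.3 -0.4 16 -0.003 -0.002 0.12 0; 0.3 -0.4 16 -0.003 -0.002 0.138 0; 0.3 -0.4 16 -0.003 -0.002 0.138 0"

```text
time: 16.9
ee_pos: [0.6952, -0.2662, 0.0337]
eef_rot: [0.985, -0.173, -0.0, 0.0]
ft_force: [0.1, 0.3, 0.7]
width: 0.0009
```

```bash
python3 e.py -20 0.035 3.22,.045 3.22,.025 3.1,.022 3.0,.022 2.9,.022 2.8,.022; python3 - <<'E'
from h import *
p,d=r.camera("scene"); cv2.imwrite("pics/s5.png",cv2.resize(p[130:370,120:440],(800,600)))
E
```

```text
t 16.9 p [ 0.6952 -0.2662  0.0337] a -19.9 crate [ 0.0462 -0.2621] F [0.1 0.3 0.7] w 0.0009 q [ 0.54  0.76 -0.38  1.26  0.28  1.17 -0.2 ]
[0.  0.  0.1] [ 0.    -0.    -0.001]
[0.  0.  0.1] [-0.017  0.01  -0.001]
[0.  0.  0.1] [-0.034  0.022 -0.001]
[0.  0.  0.1] [-0.047  0.03  -0.001]
[0.  0.  0.1] [-0.061  0.036 -0.001]
[0.  0.  0.1] [-0.075  0.041 -0.001]
```

View pics/s5.png

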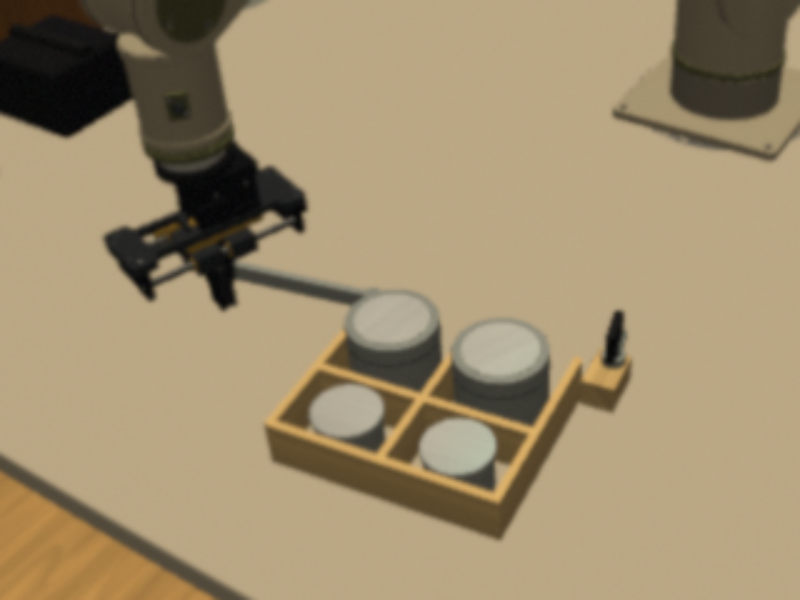

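The closed finger stands behind the bar (crop 225,290). I'll swing it along the arc.

Call:
carry_out --increments "0 0 0 -0.017 0.01 -0.003 0; 0 0 0 -0.034 0.022 -0.003 0; 0 0 0 -0.047 0.03 -0.003 0; 0 0 0 -0.061 0.036 -0.003 0; 0 0 0 -0.075 0.041 -0.003 0"

```text
time: 17.58
ee_pos: [0.613, -0.28, 0.0412]
eef_rot: [0.985, -0.173, 0.003, 0.001]
ft_force: [1.7, 1.4, 0.7]
width: 0.0007
```

```bash
python3 e.py -20 0.037 2.7,.022 2.55,.022 2.4,.022 2.25,.022 2.1,.022
```

```text
t 17.57 p [ 0.613  -0.28    0.0412] a -19.9 crate [-0.0371 -0.2658] F [1.7 1.4 0.7] w 0.0007 q [ 0.65  0.61 -0.4   1.49  0.25  1.08 -0.15]
[ 0.  -0.4  0.1] [-0.017  0.003  0.004]
[ 0.  -0.4  0.1] [-0.04   0.006  0.004]
[ 0.  -0.4  0.1] [-0.063  0.005  0.004]
[ 0.  -0.4  0.1] [-0.085 -0.     0.004]
[ 0.  -0.4  0.1] [-0.106 -0.008  0.004]
```

Call:
carry_out --increments "0 -0.4 0 -0.017 0.003 0.004 0; 0 -0.4 0 -0.04 0.006 0.004 0; 0 -0.4 0 -0.063 0.005 0.004 0; 0 -0.4 0 -0.085 0 0.004 0; 0 -0.4 0 -0.106 -0.008 0.004 0"

```text
time: 18.2
ee_pos: [0.5174, -0.237, 0.0392]
eef_rot: [0.985, -0.173, 0.002, 0.001]
ft_force: [0.8, -1.2, 0.5]
width: 0.0006
```

```bash
python3 e.py -20 0.037 1.95,.022 1.8,.022 1.65,.022 1.5,.022 1.35,.022;python3 - <<'E'
from h import *
p,d=r.camera("scene"); cv2.imwrite("pics/s6.png",cv2.resize(p[130:370,120:440],(800,600)))
E
```

```text
t 18.2 p [ 0.5174 -0.237   0.0392] a -19.9 crate [-0.1268 -0.2114] F [ 0.8 -1.2  0.5] w 0.0006 q [ 0.71  0.42 -0.44  1.79  0.21  0.98 -0.16]
[ 0.1 -0.2  0.1] [-0.022 -0.011  0.002]
[ 0.1 -0.2  0.1] [-0.04  -0.025  0.002]
[ 0.1 -0.2  0.1] [-0.056 -0.041  0.002]
[ 0.1 -0.2  0.1] [-0.069 -0.059  0.002]
[ 0.1 -0.2  0.1] [-0.079 -0.08   0.002]
```

View pics/s6.png

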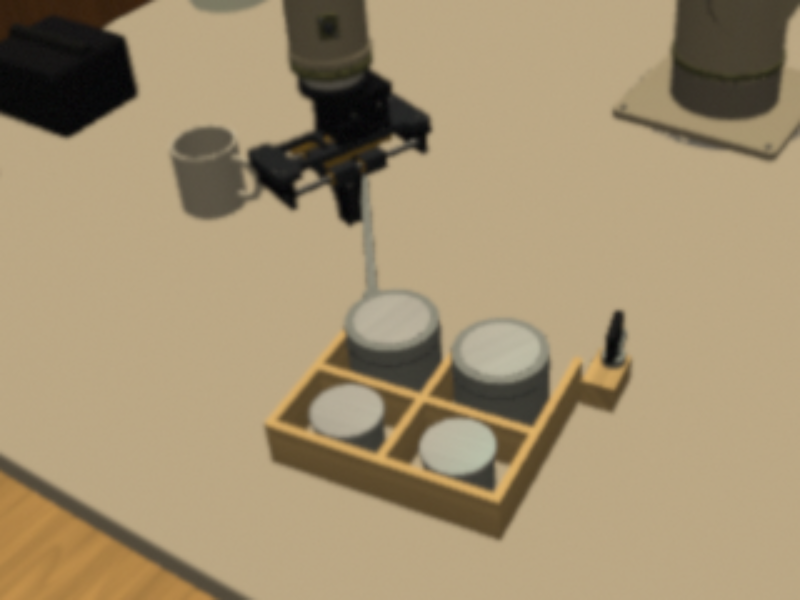

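The bar follows the finger (crop 368,235) and the mug hasn't moved.

Call:
carry_out --increments "0 0 0 -0.022 -0.011 0.002 0; 0 0 0 -0.04 -0.025 0.002 0; 0 0 0 -0.056 -0.041 0.002 0; 0 0 0 -0.069 -0.059 0.002 0; 0 0 0 -0.079 -0.08 0.002 0"

```text
time: 18.88
ee_pos: [0.4694, -0.1323, 0.0379]
eef_rot: [0.985, -0.172, 0.002, 0.001]
ft_force: [0.8, -0.8, 0.6]
width: 0.0004
```

```bash
python3 e.py -20 0.037 1.2,.022 1.05,.022 .9,.022 .75,.022 .6,.022
```

```text
t 18.88 p [ 0.4694 -0.1323  0.0379] a -19.8 crate [-0.1617 -0.1017] F [ 0.8 -0.8  0.6] w 0.0004 q [ 0.64  0.27 -0.51  1.99  0.17  0.91 -0.3 ]
[ 0.1 -0.2  0.2] [-0.005 -0.019  0.001]
[ 0.1 -0.2  0.2] [-0.009 -0.042  0.001]
[ 0.1 -0.2  0.2] [-0.01  -0.064  0.001]
[ 0.1 -0.2  0.2] [-0.007 -0.087  0.001]
[ 0.1 -0.2  0.2] [-0.    -0.109  0.001]
```

Call:
carry_out --increments "0 0 0 -0.005 -0.019 0.001 0; 0 0 0 -0.009 -0.042 0.001 0; 0 0 0 -0.01 -0.064 0.001 0; 0 0 0 -0.007 -0.087 0.001 0; 0 0 0 0 -0.109 0.001 0"

```text
time: 19.5
ee_pos: [0.5074, -0.0289, 0.0378]
eef_rot: [0.985, -0.172, 0.003, 0.001]
ft_force: [0.3, -1.0, -0.3]
width: 0.0001
```

```bash
python3 e.py -20 0.037 .45,.022 .3,.022 .2,.022 .1,.022 .05,.022 0,.022 0,.015
```

```text
t 19.5 p [ 0.5074 -0.0289  0.0378] a -19.8 crate [-0.1114 -0.0037] F [ 0.3 -1.  -0.3] w 0.0001 q [ 0.46  0.32 -0.56  1.94  0.21  0.93 -0.55]
[ 0.1 -0.3  0.2] [ 0.009 -0.019  0.001]
[ 0.1 -0.3  0.2] [ 0.021 -0.038  0.001]
[ 0.1 -0.3  0.2] [ 0.031 -0.05   0.001]
[ 0.1 -0.3  0.2] [ 0.042 -0.06   0.001]
[ 0.1 -0.3  0.2] [ 0.048 -0.065  0.001]
[ 0.1 -0.3  0.2] [ 0.054 -0.069  0.001]
[ 0.1 -0.3  0.2] [ 0.06  -0.073  0.001]
```

Call:
carry_out --increments "0 0 0 0.009 -0.019 0.001 0; 0 0 0 0.021 -0.038 0.001 0; 0 0 0 0.031 -0.05 0.001 0; 0 0 0 0.042 -0.06 0.001 0; 0 0 0 0.048 -0.065 0.001 0"

```text
time: 20.12
ee_pos: [0.5754, 0.0161, 0.0371]
eef_rot: [0.985, -0.172, 0.003, 0.001]
ft_force: [-0.6, 0.1, 0.2]
width: 0.0003
```

```bash
python3 e.py -20 0.037  .05,.022 0,.022 0,.017 0,.012;python3 - <<'E'
from h import *
p,d=r.camera("scene"); cv2.imwrite("pics/s7.png",cv2.resize(p[130:370,120:440],(800,600)))
E
```

```text
t 20.12 p [0.5754 0.0161 0.0371] a -19.8 crate [-0.0384  0.0327] F [-0.6  0.1  0.2] w 0.0003 q [ 0.34  0.46 -0.55  1.77  0.28  0.99 -0.66]
[ 0.1 -0.3  0.2] [-0.001  0.     0.   ]
[ 0.1 -0.3  0.2] [ 0.005 -0.004  0.   ]
[ 0.1 -0.3  0.2] [ 0.01  -0.006  0.   ]
[ 0.1 -0.3  0.2] [ 0.014 -0.009  0.   ]
```

View pics/s7.png

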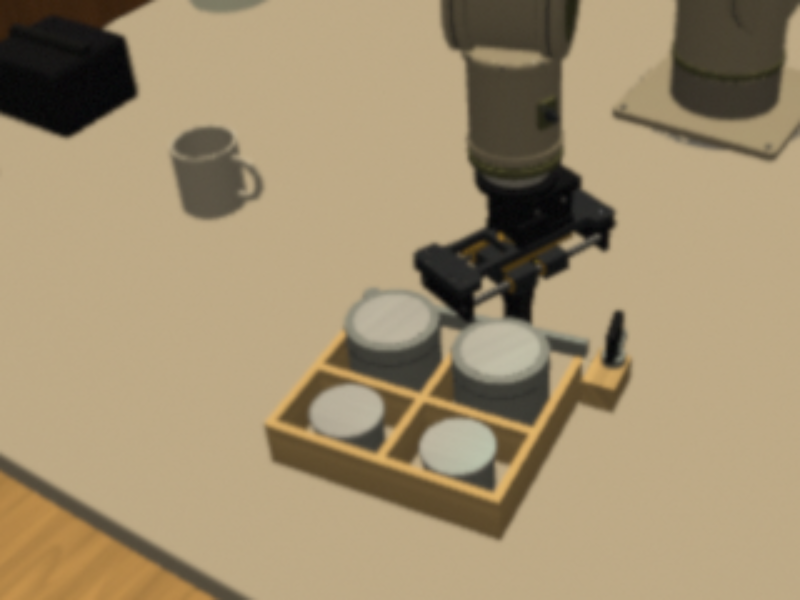

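The bar is nearly shut, with a small gap still at its free end (crop 585,345). Pressing it home.

Call:
carry_out --increments "0 0 0 0.003 -0.002 0 0; 0 0 0 0.005 -0.004 0 0; 0 0 0 0.008 -0.005 0 0; 0 0 0 0.01 -0.006 0 0; 0 0 0 0.01 -0.006 0 0"

```text
time: 20.8
ee_pos: [0.5862, 0.0185, 0.0369]
eef_rot: [0.985, -0.172, 0.002, 0.001]
ft_force: [-5.9, -0.4, 3.5]
width: 0.001
```

```bash
python3 e.py -20 0.037  0,.012 0,.008
```

```text
t 20.8 p [0.5862 0.0185 0.0369] a -19.8 crate [-0.0273  0.0338] F [-5.9 -0.4  3.5] w 0.001 q [ 0.33  0.48 -0.54  1.74  0.29  1.   -0.67]
[ 0.1 -0.2  0.2] [ 0.005 -0.003 -0.   ]
[ 0.1 -0.2  0.2] [ 0.008 -0.004 -0.   ]
```

Call:
carry_out --increments "0 0 0 0.002 0 0 0; 0 0 0 0.004 -0.001 0 0; 0 0 0 0.004 -0.001 0 0; 0 0 0 -0.01 0.006 0 0; 0 0 0 -0.05 0.03 0 0"

```text
time: 21.42
ee_pos: [0.5299, 0.008, 0.0371]
eef_rot: [0.985, -0.172, 0.003, 0.0]
ft_force: [-0.2, 0.1, -0.1]
width: 0.0002
```

Call:
carry_out --increments "0 0 0 -0.03 0.02 0 0; 0 0 0 -0.03 0.02 -0.05 0.03; 0 0 0 -0.03 0.02 -0.10 0.05; 0 0 0 -0.06 0.05 -0.12 0.05; 0 0 0 -0.06 0.08 -0.12 0.05"

```text
time: 22.05
ee_pos: [0.4457, -0.0468, 0.1588]
eef_rot: [0.985, -0.171, 0.005, 0.001]
ft_force: [-0.3, -0.9, -0.3]
width: 0.0325
```

```bash
cat > f.py <<'E'
from can import *
inc([])
can()
p,d=r.camera("top"); cv2.imwrite("pics/t8.png",cv2.resize(p[140:290,240:440],(800,600),interpolation=cv2.INTER_CUBIC))
E
python3 f.py
```

```text
t 22.05 p [ 0.4457 -0.0468  0.1588] a -19.7 crate [-0.1748 -0.014 ] F [-0.3 -0.9 -0.3] w 0.0325 q [ 0.58  0.01 -0.58  1.97  0.01  1.15 -0.35]
can 0.6595 0.0493 r 0.0461 crate [0.0491 0.0554]
can 0.6731 -0.0617 r 0.0461 crate [ 0.0491 -0.0564]
```

View pics/t8.png

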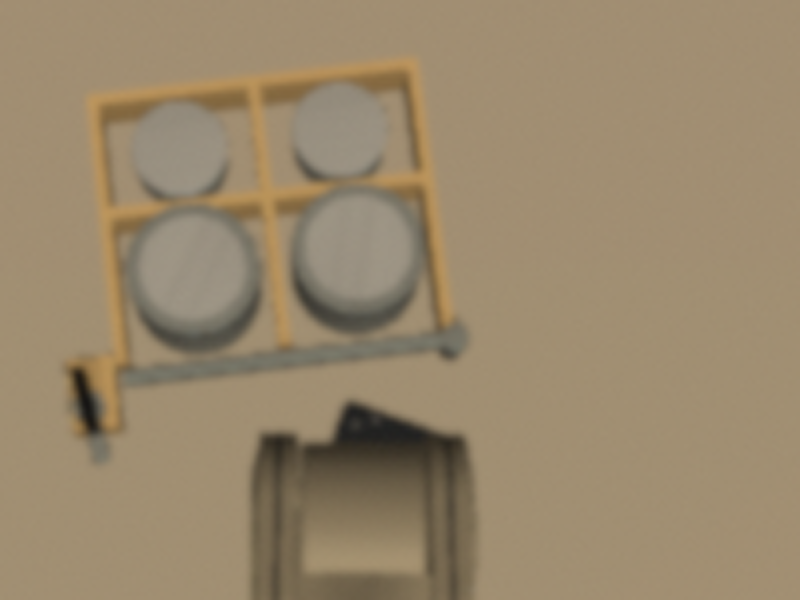

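```bash
cat > g.py <<'E'
from can import *
p,d=r.camera("top"); X=cloud("top",d); s=X[222:262,250:280].reshape(-1,3); k=(s[:,2]>.065)&(s[:,2]<.095)
B=s[k]; print("wing",len(B),B.mean(0),np.ptp(B,0)); vx=cv2.fitLine(B[:,:2].astype(np.float32),2,0,.01,.01).ravel(); print(vx, np.degrees(np.arctan2(vx[1],vx[0])))
p,d=r.camera("scene"); X=cloud("scene",d); hs=p.max(2)<70; hs[:240]=0;hs[290:]=0;hs[:,:345]=0;hs[:,385:]=0
B=X[hs]; B=B[B[:,2]>.05]; print("scene wing",len(B),np.median(B,0),B.min(0),B.max(0))
m=[.573,.1215]
inc([(*m,.16,-77),(*m,.056,-77)])
E
python3 g.py
```

```text
wing 65 [0.57279155 0.1211748  0.07900507] [0.04065413 0.01729183 0.01992758]
[0.96484596 0.26281613 0.5727915  0.1211748 ] 15.237227
scene wing 92 [0.58762369 0.12851408 0.07555345] [0.5574283  0.11832876 0.0508413 ] [1.31428458 0.47174967 0.78080203]
t 22.25 p [ 0.446 -0.047  0.157] a -19.8 crate [-0.1746 -0.0142] F [-0.3 -0.4 -0.4] w 0.0463 q [ 0.58  0.02 -0.58  1.97  0.01  1.15 -0.35]
[-0.2 -0.3 57.2] [ 0.062 -0.202 -0.003]
[-0.2 -0.3 57.2] [ 0.062 -0.202  0.101]
```

Call:
carry_out --increments "0 0 10 0.015 -0.05 0 0.04; 0 0 20 0.03 -0.1 0 0.04; 0 0 30 0.045 -0.15 0 0.04; 0 0 40 0.06 -0.19 0 0.04; 0 0 50 0.062 -0.202 0 0.04"

```text
time: 22.88
ee_pos: [0.5737, 0.1268, 0.1566]
eef_rot: [0.825, -0.565, 0.002, -0.002]
ft_force: [-1.1, -0.2, 0.1]
width: 0.0403
```

```bash
cat > k.py <<'E'
from pl import *
m=[.5735,.1217]
inc([(*m,.12,-75),(*m,.056,-75),(*m,.056,0),(*m,.056,10)])
E
python3 k.py
```

```text
t 22.88 p [0.5737 0.1268 0.1566] a -68.8 crate [-0.0266  0.1428] F [-1.1 -0.2  0.1] w 0.0403 q [ 0.2   0.35 -0.61  1.63  0.22  1.22 -1.65]
[-0.3 -0.   6.2] [0.005 0.002 0.037]
[-0.3 -0.   6.2] [0.005 0.003 0.101]
[ -0.2  -0.2 -68.8] [0.005 0.003 0.101]
[ -0.2  -0.2 -78.8] [0.005 0.003 0.101]
```

Call:
carry_out --increments "-0.3 0 6.2 0.005 0.003 0 0.04; -0.3 0 6.2 0.005 0.003 0.03 0.04; -0.3 0 6.2 0.005 0.003 0.06 0.04; -0.3 0 6.2 0.005 0.003 0.09 0.04; -0.3 0 6.2 0.005 0.003 0.101 0.04"

```text
time: 23.5
ee_pos: [0.5721, 0.1222, 0.0536]
eef_rot: [0.793, -0.609, -0.001, 0.001]
ft_force: [0.4, 0.1, 0.0]
width: 0.0402
```

```bash
python3 k.py; python3 - <<'E'
from h import *
p,d=r.camera("scene"); cv2.imwrite("pics/s9.png",cv2.resize(p[180:330,280:440],(640,600),interpolation=cv2.INTER_CUBIC))
E
```

```text
t 23.5 p [0.5721 0.1222 0.0536] a -75.0 crate [-0.0287  0.1384] F [0.4 0.1 0. ] w 0.0402 q [ 0.17  0.46 -0.56  1.72  0.28  1.04 -1.8 ]
[0.2 0.  0. ] [ 0.001 -0.001 -0.066]
[0.2 0.  0. ] [ 0.001 -0.001 -0.002]
[  0.1   0.1 -75. ] [ 0.001 -0.001 -0.002]
[  0.1   0.1 -85. ] [ 0.001 -0.001 -0.002]
```

View pics/s9.png

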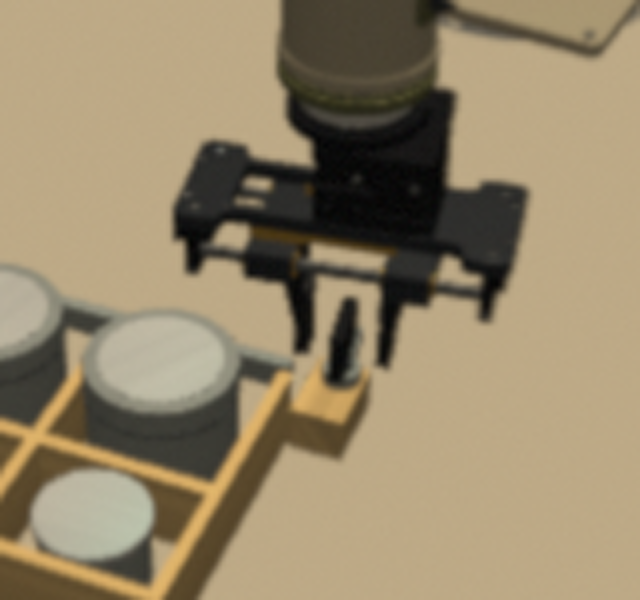

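The fingers straddle the wing (crop 345,340), but the end pins of the gripper rail hang low and would sweep over canister A during the turn. I'll measure their height first.

```bash
python3 - <<'E'
from pl import *
p,d=r.camera("scene"); X=cloud("scene",d)
st=r.read_state(); P=np.array(st["ee_pos"]); T=Ro.from_quat(st["eef_rot"]).as_matrix()
q=(X.reshape(-1,3)-P)@T
ok=(d.ravel()>0)&(abs(q[:,1])<.05)&(q[:,2]>-.12)&(q[:,2]<.01)&(p.reshape(-1,3).max(1)<75)
for lo in range(-110,110,10):
    k=ok&(q[:,0]*1000>lo)&(q[:,0]*1000<=lo+10)
    if k.sum()>3: print(lo,k.sum(),"lowest above TCP mm",np.round(-np.sort(q[k,2])[::-1][[0,2]]*1000,0))
E
```

```text
-100 56 lowest above TCP mm [95. 98.]
-90 139 lowest above TCP mm [73. 75.]
-80 108 lowest above TCP mm [83. 84.]
-70 83 lowest above TCP mm [84. 85.]
-60 102 lowest above TCP mm [77. 83.]
-50 95 lowest above TCP mm [75. 77.]
-40 108 lowest above TCP mm [17. 26.]
-30 94 lowest above TCP mm [4. 6.]
-20 41 lowest above TCP mm [82. 83.]
-10 114 lowest above TCP mm [-7. -6.]
0 58 lowest above TCP mm [-3.  3.]
10 59 lowest above TCP mm [4. 7.]
20 185 lowest above TCP mm [3. 4.]
30 129 lowest above TCP mm [44. 76.]
40 118 lowest above TCP mm [-9. 74.]
50 49 lowest above TCP mm [-9. 81.]
60 96 lowest above TCP mm [83. 83.]
70 132 lowest above TCP mm [74. 76.]
80 111 lowest above TCP mm [72. 78.]
90 7 lowest above TCP mm [110. 111.]
```

The pins sit 72 mm above the TCP (z about 0.126), so they clear the canister. Closing on the wing.

Call:
carry_out --increments "0 0 0 0.001 -0.001 -0.003 0.03; 0 0 0 0.001 -0.001 -0.003 0.0; 0 0 0 0.001 -0.001 -0.003 0.0; 0 0 0 0.001 -0.001 -0.003 0.0; 0 0 0 0.001 -0.001 -0.003 0.0" --squeeze 25

```text
time: 24.22
ee_pos: [0.5739, 0.1218, 0.0581]
eef_rot: [0.794, -0.609, -0.001, 0.0]
ft_force: [-1.2, 1.4, 4.1]
width: 0.0099
```

```bash
python3 k.py
```

```text
t 24.23 p [0.5739 0.1218 0.0581] a -75.0 crate [-0.027   0.1379] F [-1.2  1.4  4.1] w 0.0099 q [ 0.17  0.46 -0.56  1.72  0.28  1.05 -1.79]
[0.1 0.  0. ] [-0.     0.001 -0.062]
[0.1 0.  0. ] [0.    0.    0.002]
[  0.    0.1 -75. ] [0.    0.    0.002]
[  0.    0.1 -85. ] [0.    0.    0.002]
```

Call:
carry_out --increments "0 0 -8 0 0 0 0; 0 0 -17 0 0 0 0; 0 0 -26 0 0 0 0; 0 0 -35 0 0 0 0; 0 0 -42 0 0 0 0"

```text
time: 24.85
ee_pos: [0.5743, 0.1212, 0.0581]
eef_rot: [0.959, -0.282, -0.0, 0.0]
ft_force: [2.2, 0.3, 0.2]
width: 0.0097
```

```bash
python3 k.py
```

```text
t 24.85 p [0.5743 0.1212 0.0581] a -32.7 crate [-0.0267  0.1372] F [2.2 0.3 0.2] w 0.0097 q [ 0.27  0.49 -0.7   1.71  0.35  1.07 -1.11]
[ 0.   0.  42.3] [-0.001  0.    -0.062]
[ 0.   0.  42.3] [-0.001  0.     0.002]
[  0.    0.  -32.7] [-0.001  0.     0.002]
[  0.    0.  -42.7] [-0.001  0.     0.002]
```

Call:
carry_out --increments "0 0 -8 0 0 0 0; 0 0 -17 0 0 0 0; 0 0 -26 0 0 0 0; 0 0 -35 0 0 0 0; 0 0 -41 0 0 0 0"

```text
time: 25.48
ee_pos: [0.575, 0.1211, 0.0581]
eef_rot: [0.997, 0.074, 0.0, -0.0]
ft_force: [2.1, 1.8, -1.2]
width: 0.0098
```

```bash
python3 k.py; python3 - <<'E'
from bench import r
print(r.read_state()["torque"])
E
```

```text
t 25.48 p [0.575  0.1211 0.0581] a 8.5 crate [-0.026  0.137] F [ 2.1  1.8 -1.2] w 0.0098 q [ 0.37  0.54 -0.83  1.71  0.44  1.09 -0.45]
[-0.  -0.  83.5] [-0.001 -0.001 -0.062]
[-0.  -0.  83.5] [-0.001 -0.001  0.002]
[-0.  -0.   8.5] [-0.001 -0.001  0.002]
[-0.  -0.  -1.5] [-0.001 -0.001  0.002]
[ 0.34073293 -0.70608623 -0.36491396]
```

Jaw angle is 8.5° (the stop is near 7°) with a −0.36 N·m reaction, so the knob is at its stop. Releasing and rising.

Call:
carry_out --increments "0 0 0 0 0 0 0.015; 0 0 0 0 0 0 0.03; 0 0 0 0 0 0 0.03; 0 0 0 0 0 -0.04 0.03; 0 0 0 0 0 -0.08 0.03"

```text
time: 26.1
ee_pos: [0.5745, 0.1211, 0.1389]
eef_rot: [0.997, 0.074, -0.0, -0.0]
ft_force: [1.1, 0.2, 0.3]
width: 0.0295
```

Call:
carry_out --increments "0 0 0 0 0 -0.05 0.03; 0 0 0 -0.05 0 -0.08 0.03; 0 0 0 -0.1 0 -0.10 0.03; 0 0 0 -0.13 0 -0.10 0.03; 0 0 0 -0.13 0 -0.10 0.03"

```text
time: 26.72
ee_pos: [0.4449, 0.1014, 0.2394]
eef_rot: [0.997, 0.073, 0.001, 0.002]
ft_force: [1.0, 0.3, -0.2]
width: 0.03
```

```bash
sed 's/t8/t10/' f.py > f2.py; python3 f2.py;  python3 g.py | head -2; python3 - <<'E'
from h import *
p,d=r.camera("scene"); cv2.imwrite("pics/s10.png",cv2.resize(p[130:370,140:460],(800,600),interpolation=cv2.INTER_CUBIC))
E
```

```text
t 26.73 p [0.4449 0.1014 0.2394] a 8.3 crate [-0.1576  0.1333] F [ 1.   0.3 -0.2] w 0.03 q [ 0.69 -0.01 -0.99  1.82 -0.01  1.33 -0.15]
can 0.6595 0.0484 r 0.0465 crate [0.049  0.0545]
can 0.6731 -0.0617 r 0.0461 crate [ 0.0491 -0.0564]g.py:3: RuntimeWarning: Mean of empty slice.
  B=s[k]; print("wing",len(B),B.mean(0),np.ptp(B,0)); vx=cv2.fitLine(B[:,:2].astype(np.float32),2,0,.01,.01).ravel(); print(vx, np.degrees(np.arctan2(vx[1],vx[0])))
  ret = um.true_divide(
Traceback (most recent call last):
  File "g.py", line 3, in <module>
    B=s[k]; print("wing",len(B),B.mean(0),np.ptp(B,0)); vx=cv2.fitLine(B[:,:2].astype(np.float32),2,0,.01,.01).ravel(); print(vx, np.degrees(np.arctan2(vx[1],vx[0])))
                                          ~~~~~~^^^^^
ValueError: zero-size array to reduction operation maximum which has no identity
```

View pics/t10.png

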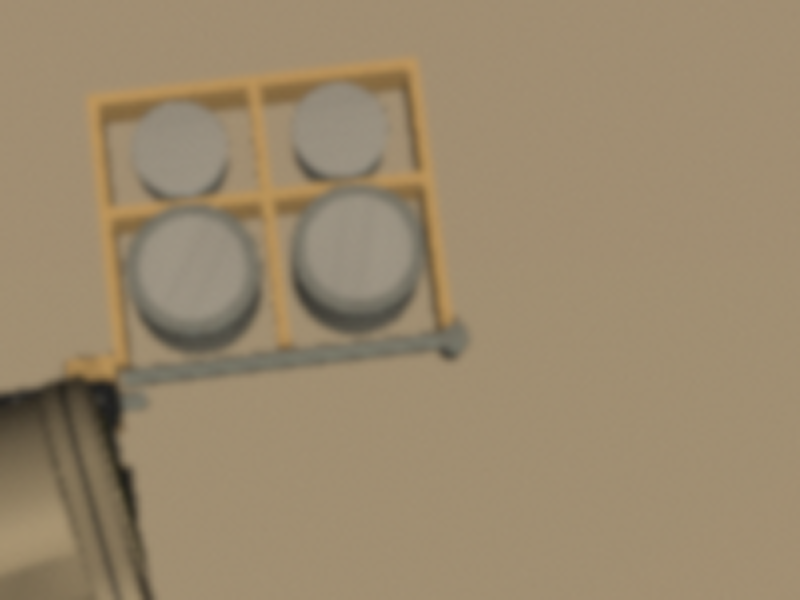

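View pics/s10.png

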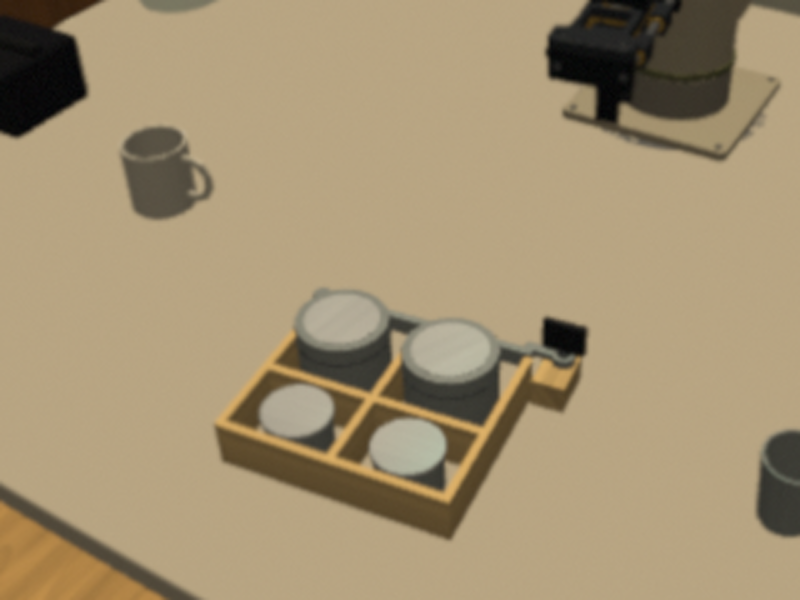

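The tongue lies across the bar end (top crop 135,402, parallel to the bar) and the canisters are in place. Mug and cup look unmoved, and the arm is clear.

```bash
python3 - <<'E'
from bench import r
print(r.close_job())
E
```

```text
the job is handed in; nothing more can be done
None
```

The job is done and handed in at about 27 s of the 72 s allowed; `close_job` gives no verdict.

- **Canisters:** I pushed each one upright between two part-open fingers, first sideways to its cell mouth and then straight in. In the last top view both sit at x = +49 mm in crate axes (target 47.5 ±12). Their y is +54.5 and −56.4 mm (targets ±56, ±14).
- **Bar:** I swung it shut with a closed finger and pressed it home until the finger felt about 6 N. In the top view the bar lay parallel to the mouth line, about 0.12 rad against the crate's measured yaw of 0.122.
- **Knob:** I gripped the wing (jaw opening 10 mm) and turned it 83°. The jaws ended at 8.5°, where the stop should be near 7°, with a 0.36 N·m reaction moment. After release the tongue lay along the bar across its end.
- **Bystanders:** the mug and cup look unmoved in the last pictures, but I did not measure them. The brush was outside the last crops, and the arm never went near it.
- **Failed check:** my last depth measurement of the wing returned no points, probably because the arm blocked the top camera. I judged the final knob angle from the tongue in the two pictures and the jaw angle instead.

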